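# Lay the culture rack down on its slope rest

## Task

The rack of capped culture tubes stands upright, a little short of its slope rest, and has to be laid down for sloped incubation. With the fingertips only, push it along the worktop, still upright, until its toe is square against the stop bar of the rest; then tip it forward over its toe and let it down under control, so that it does not drop but comes to lie gently, face down, on the raised cross rod with its toe still at the stop bar. Push only: do not pick the rack up or carry it, disturb nothing else, and leave the rack lying there by itself.

Things in the scene. Friction and masses are not known exactly. Their poses are not given: they have to be found in the camera images.
- culture_rack: Loose L-shaped rack of bare aluminium sheet, 140 mm wide, 102 deep, 137 tall, with a row of six white-capped 16 mm tubes; one rigid piece, about 0.32 kg. x points to its front (the way it is to fall), z up along the tubes. Origin on its underside, below the toe axis. It slides without tipping when pushed low; tipped over its toe it balances at about 0.57 rad, then falls by itself.
- rack_toe (a point): Middle of the rack's toe (rounded front edge of its base), on the axis of its 8 mm thick round hem, 4 mm above the rack's origin. The toe touches the stop bar when this point is 4 mm short of the stop face. The rack's flat front flange lies 6.5 mm behind the toe axis, 70 to 96 mm up.
- rack_ledge (a point): Middle of the heel ledge: the bare base sheet behind the tubes, top 6 mm up, 140 mm wide, from the upright back sheet (rear face 48 mm behind the toe axis, 96 mm tall) to the heel edge 102 mm behind it. Point 73 mm behind the toe axis. Open from above and behind; a fingertip in this inside corner can push the back sheet forward and hold the ledge back as the rack goes over.
- rack_caps (a point): Middle of the row of white caps, at their tops, 136.5 mm above the underside, 27 mm behind the toe axis.
- slope_rest: Steel frame fixed to the worktop. Origin on the worktop at the middle of the stop face; x points level, away from the standing rack (the way it is to fall). Stop bar: x = 0 to 10 mm, 8 mm high, 200 mm long (y). Two rails 6 mm high run from its ends (y = -95, +95 mm) to x = 112 mm, with posts 30 mm high that carry the cross rod.
- rest_rod (a point): Middle of the raised cross rod, on its axis: 74 mm beyond the stop face, 22 mm up; 10 mm thick with its rubber sleeve. With the toe at the stop bar and the front flange on this rod the rack lies turned 1.36 rad (78 degrees) forward from upright, tubes sloping, caps high.
- reagent_bottle: Bystander: small white reagent bottle with a red cap, 43 mm across, 88 mm tall, standing to the left of the slope rest; origin at the middle of its underside.
- wash_bottle: Bystander: squeeze wash bottle with a blue cap and a bent spout, 66 mm across, 173 mm tall, at the front right; origin at the middle of its underside.
- petri_dish_a: Bystander: closed petri dish, 88 mm across, 16 mm high, near the front edge; origin at the middle of its underside.
- petri_dish_b: Bystander: closed petri dish, 88 mm across, 16 mm high, near the front edge; origin at the middle of its underside.
- marker: Bystander: felt marker lying flat, 131 mm long, 11 mm thick, near the front edge; origin at the middle of its underside.
- lab_timer: Bystander: white laboratory timer, 64 x 62 x 20 mm, front right; origin at the middle of its underside.
- film_roll: Bystander: roll of sealing film standing on end, 56 mm across, 50 mm high, at the left; origin at the middle of its underside.

How it is judged:
On the way, in this order (a step that is already met when the one before it is completed fails the run):
1. the rack, still upright, is pushed along the worktop until its toe is square against the stop bar (x of rack_toe in the frame of slope_rest above -0.01 m and angle between culture_rack's own z axis and vertical below 0.35 rad and angle between the y axis of culture_rack and the y axis of slope_rest, either way round below 0.1 rad), for 0.05 s.
2. the rack is tipped half-way over with its toe still at the stop bar (angle between culture_rack's own z axis and vertical above 0.75 rad and x of rack_toe in the frame of slope_rest between -0.018 and 0.006 m and height (world z) of rack_toe below 0.014 m), for 0.05 s.
At the end, for the whole second after the job is handed in: The rack lies at rest on its front, 1.30 to 1.42 rad from upright, its front flange carried by the cross rod of the rest, its toe on the worktop within 14 mm of the stop bar, within 20 mm of the rest's middle sideways and square to it within 0.1 rad, touched by nothing but the rest and the worktop (angle between culture_rack's own z axis and vertical between 1.3 and 1.42 rad and x of rack_toe in the frame of slope_rest between -0.018 and 0.006 m and y of rack_toe in the frame of slope_rest between -0.02 and 0.02 m and height (world z) of rack_toe below 0.012 m and angle between the y axis of culture_rack and the y axis of slope_rest, either way round below 0.1 rad and contact force between culture_rack and slope_rest above 0.2 N and linear speed of culture_rack below 0.02 m/s and angular speed of culture_rack below 0.2 rad/s).
It fails at once if the rack drops or is knocked over: it turns faster than 2.5 rad/s (angular speed of culture_rack above 2.5 rad/s).
It fails at once if the rack is lifted: its toe rises more than 16 mm off the worktop (toe axis above 20 mm) (height (world z) of rack_toe above 0.02 m).
It fails at once if a bottle, dish, marker, timer or film roll round the work is moved more than 20 mm (distance of any of reagent_bottle, wash_bottle, petri_dish_a, petri_dish_b, marker, lab_timer, film_roll from where it was at the start of the episode above 0.02 m).
It also fails if it takes over 61 s, if anything falls off the work surface, if the arm or the gripper's body presses on something with over 40 N, if the wrist force passes 120 N, or if a joint passes its speed limit or range.

## Robot

A 7-joint arm with a two-finger parallel gripper is mounted at the origin on a cart in front of the work surface, level with it; the furniture and walls round the work are solid. World frame = base frame: x ahead of the robot, y to its left, z up, the work surface at z = 0. Lengths are in m, angles in rad, forces in N, time in s.
With the tool pointing down it reaches from about 0.425 to 0.875 m from the base axis. Payload 4.7 kg.
Tool frame: the origin (TCP) lies at the very end of the fingers, on their centre line; the grasp point (between the pads) lies 19 mm behind it; z points along the fingers, y is the line along which they close (so a half turn about z gives the same grasp; the last joint's range is limited). The gripper opens to 87 mm and grips with 3 to 60 N. Pads are 19 mm wide; open, the fingers measure 117 mm over their backs; the gripper's body (75 mm by 190 mm) begins 51 mm behind the grasp point.
Start: joints at [0.014, 0.321, -0.07, 1.45, 0.023, 1.371, -0.057], TCP at [0.65, -0, 0.223] pointing down, gripper open.
Joint ranges: [-2.86, 2.86], [-0.3, 2.09], [-1.38, 1.24], [0.06, 2.45], [-1.56, 4.7], [0.09, 2.05], [-2.69, 2.69]. Speed limits (rad/s): [2.57, 2.57, 3.14, 3.14, 3.14, 3.14, 3.14].

## Interface

Orientations are given as [roll, pitch, yaw] about the fixed x, y, z axes, in that order (R = Rz(yaw) Ry(pitch) Rx(roll)).
In Python, from workcell import readout, imaging, ticket gives the robot as it stands.
- The arm moves only by the tool send_rows, never from a script. Its argument "deltas" is a list of rows, each an object of numbers: "dx", "dy", "dz": the shift along the tool's x, y, z scaled (see below); "ax", "ay", "az": the turn, a rotation vector about the tool's x, y, z scaled (see below). In form: [{"dx": .., "dy": .., "dz": .., "ax": .., "ay": .., "az": ..}, ...]. A call has 1 to 10 rows; each row shifts and turns the commanded pose from where the row before left it, along the tool's axes as they then stand; what a row does not reach is not made up. The controller multiplies each number of a shift by 20 cm and each number of a turn by 6 degrees. A row lasts 1/8 s, in which the tool goes at most 62.5 mm and 10.7 degrees, less where a joint would pass 70% of its speed; a pose out of reach is approached as far as the arm can. A call with a number of a shift or a turn outside -1 to 1 is refused whole. A call with a gripper value outside its range is refused whole. "jaw" is the closure, from 0 (fully open) to 1 (shut), set as the call begins (left out, the last holds). The fingers move at their own pace and stop on an object; "force" is the grip in N (left out, the last holds). Time passes only in rows, so rows that do not move let the fingers close. It gives the time, the measured TCP pose, the force, the opening and the grip force at its end, in the units of the state.
- readout.get_state(): the state, without advancing time (a new reading comes with each control period).
- imaging.read_camera(name): name is "scene" or "side" or "wrist"; returns a dict with "color" (384x512x3 uint8, red, green, blue), "depth" (384x512 float32, m along the optical axis (not along the pixel's ray), 0 where there is no reading), "intrinsics" (3x3 intrinsics, pixels), "camera_from_world" (4x4, takes a point from world to camera coordinates); the wrist camera has in their place "mount" (4x4, takes a point from camera to tool coordinates, whose origin is the TCP and whose axes are the flange's). Camera axes: x right, y up, looking along -z (the intrinsics and any distortion apply to the point x, -y, -z); pixel columns grow to the right and rows downward; lengths in m; the calibration is good to about 2 mm. A picture is of the moment at which its call begins: read the wrist's pose just before it.
- ticket.job_done(): hands the job in; it is judged then, once.
The state is a dict: "time_s": time; "joint_pos": joint angles; "joint_vel": joint speeds; "tau": joint torques, N m; "ee_pos": TCP position; "ee_rot": TCP orientation; "force": force on the tool from outside, world axes, zero at the start; "moment": the same for the moment, N m; "finger_gap": finger opening in m; "grasp_force": force on a finger pad.
Only numpy, scipy, OpenCV 4.12 (cv2) and the standard library are available. Lean on these libraries where they do the work, as an engineer would, in place of code of your own. Each camera call takes 0.05 s, during which the arm holds its last target. There are 200 camera calls.

## Working session

There is one attempt and no reset: what is moved stays moved. The work goes in short steps, Python scripts to look and compute and a tool call to move; the robot and the scene stay as the last step left them, time stands still between calls to the robot, and variables do not carry over. Pictures are saved under pics/ and viewed, at most 10 in all, crops included, and the job is handed in when it is done.

Besides the shell and the picture viewer there is one more tool, called after "Call:" in YAML: its name, and indented under it one key for each argument. send_rows: Moves the arm, as the interface text tells. Shifts and turns lie within -1 to 1; 1 stands for 20 cm of shift or 6 degrees of turn. Its arguments: {"type":"object","properties":{"deltas":{"type":"array","items":{"type":"object","properties":{"dx":{"type":"number","minimum":-1,"maximum":1},"dy":{"type":"number","minimum":-1,"maximum":1},"dz":{"type":"number","minimum":-1,"maximum":1},"ax":{"type":"number","minimum":-1,"maximum":1},"ay":{"type":"number","minimum":-1,"maximum":1},"az":{"type":"number","minimum":-1,"maximum":1}}}},"jaw":{"type":"number"},"force":{"type":"number"}},"required":["deltas"]}

```bash
mkdir -p pics; cat > h.py <<'E'
import numpy as np,cv2
from workcell import readout,imaging,ticket
from scipy.spatial.transform import Rotation as R
def cam(n):
    s=readout.get_state(); c=imaging.read_camera(n)
    K=np.array(c["intrinsics"]);
    if "mount" in c:
        T=np.eye(4);T[:3,:3]=R.from_euler('xyz',s['ee_rot']).as_matrix();T[:3,3]=s['ee_pos'];M=T@np.array(c["mount"])
    else: M=np.linalg.inv(np.array(c["camera_from_world"]))
    d=c["depth"];v,u=np.mgrid[:d.shape[0],:d.shape[1]]
    P=np.stack([(u-K[0,2])/K[0,0]*d,-(v-K[1,2])/K[1,1]*d,-d],-1)
    return c["color"],d,P@M[:3,:3].T+M[:3,3],K,M
def save(n,img): cv2.imwrite(f"pics/{n}.png",cv2.cvtColor(img,cv2.COLOR_RGB2BGR))
E
python3 - <<'E'
from h import *
print(readout.get_state())
a=cam("scene");b=cam("side")
save("scene",a[0]);save("side",b[0])
for x in(a,b):print(x[4].round(3),x[3].round(1))
np.savez("s.npz",sP=a[2],bP=b[2],sc=a[0],bc=b[0])
E
```

```text
{'time_s': 0.0, 'joint_pos': array([ 0.01409975,  0.32180074, -0.0700836 ,  1.45169271,  0.0226072 ,
        1.37078466, -0.05688875]), 'joint_vel': array([ 2.58797697e-03, -1.17613527e-03, -3.12606265e-04, -1.03561506e-03,
        1.74521734e-03,  1.62634912e-05, -4.15262998e-04]), 'tau': array([-2.58547143e-04, -4.91284704e+01, -4.03903294e-01, -3.12526345e+01,
       -6.40594075e-02,  4.37659642e-02,  1.61017233e-04]), 'ee_pos': array([ 6.49442123e-01, -5.32818326e-05,  2.21467069e-01]), 'ee_rot': array([-3.13969714e+00,  1.06422531e-04,  1.57083925e+00]), 'force': array([-0.26428423,  0.07573722,  0.20910953]), 'moment': array([ 0.01143487,  0.06003838, -0.01046567]), 'grasp_force': 0.0, 'finger_gap': 0.08699455660333441}
[[ 0.723  0.397 -0.566 -0.305]
 [-0.69   0.442 -0.572 -0.854]
 [ 0.023  0.804  0.594  0.947]
 [ 0.     0.     0.     1.   ]] [[409.8   0.  257.6]
 [  0.  409.8 187.5]
 [  0.    0.    1. ]]
[[-0.825  0.358 -0.437 -0.058]
 [-0.565 -0.498  0.658  0.803]
 [ 0.019  0.79   0.613  0.898]
 [ 0.     0.     0.     1.   ]] [[476.5   0.  252.9]
 [  0.  476.5 187.8]
 [  0.    0.    1. ]]
```

View pics/scene.png

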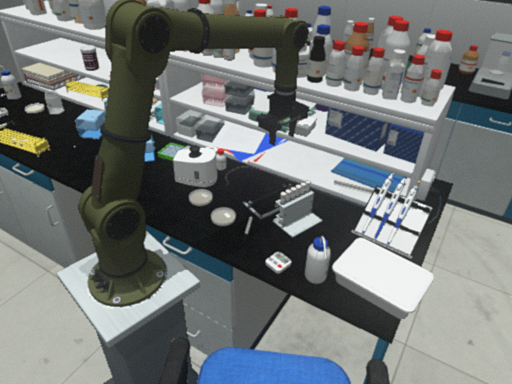

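View pics/side.png

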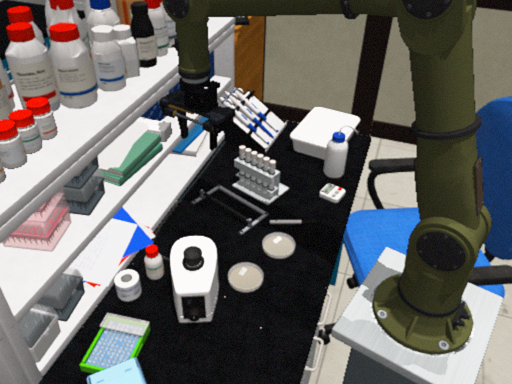

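The scene camera shows the rack at about (297,208), with its heel ledge to the lower right and the rest to its left at (262,208). In the side view the rack is at (260,172) and the rest frame at (230,208). The fall direction is roughly +y.

```bash
python3 - <<'E'
from h import *
z=np.load("s.npz")
for k,uvs in(("s",[(297,208),(312,222),(262,208),(270,265),(317,265),(248,228),(290,195)]),("b",[(262,170),(275,190),(230,205),(270,212),(193,190),(333,192),(285,221),(262,152)])):
    for u,v in uvs: print(k,u,v,z[k+"P"][v,u].round(3))
save("crops",cv2.resize(z["sc"][165:250,225:345],None,fx=6,fy=6,interpolation=cv2.INTER_CUBIC))
save("cropb",cv2.resize(z["bc"][130:240,180:310],None,fx=5,fy=5,interpolation=cv2.INTER_CUBIC))
E
```

```text
s 297 208 [ 0.561 -0.173  0.059]
s 312 222 [ 0.594 -0.219  0.005]
s 262 208 [ 0.523 -0.041 -0.001]
s 270 265 [ 0.337 -0.268  0.014]
s 317 265 [ 0.39 -0.4   0.08]
s 248 228 [ 0.404 -0.096  0.01 ]
s 290 195 [ 0.533 -0.16   0.122]
b 262 170 [ 0.539 -0.142  0.096]
b 275 190 [-0.058  0.803  0.898]
b 230 205 [ 0.59  -0.054 -0.   ]
b 270 212 [ 0.476 -0.094  0.002]
b 193 190 [ 0.72  -0.042  0.004]
b 333 192 [ 0.364 -0.269  0.015]
b 285 221 [ 0.415 -0.077  0.011]
b 262 152 [ 0.668 -0.342  0.001]
```

View pics/crops.png

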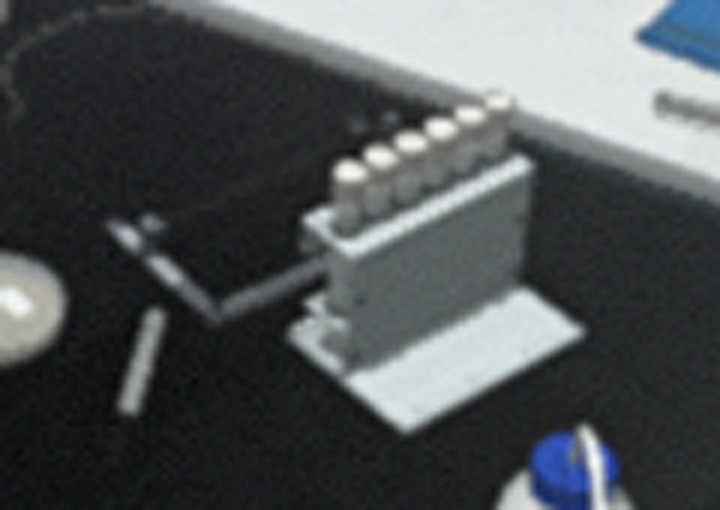

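View pics/cropb.png

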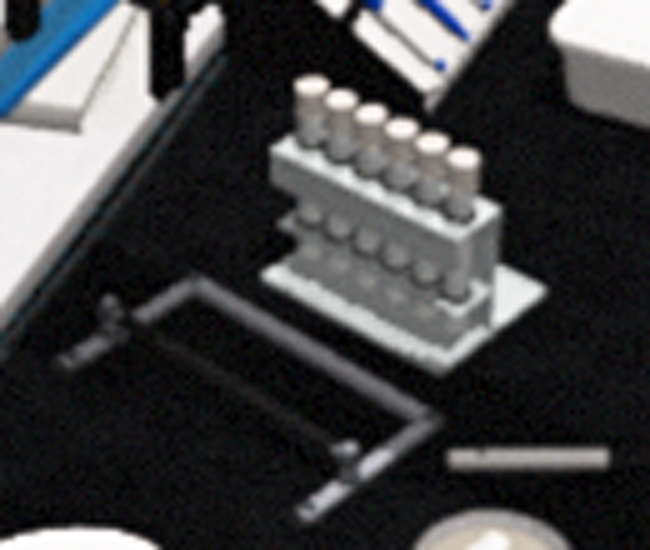

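```bash
cat >> h.py <<'E'
def ray(K,M,u,v,z):
    d=M[:3,:3]@np.array([(u-K[0,2])/K[0,0],-(v-K[1,2])/K[1,1],-1]);o=M[:3,3];return o+d*(z-o[2])/d[2]
E
python3 - <<'E'
from h import *
b=cam("side");a=cam("scene")
B=lambda x,y,z:ray(b[3],b[4],180+x/5-.4,130+y/5-.4,z)
A=lambda x,y,z:ray(a[3],a[4],225+x/6-.4,165+y/6-.4,z)
def pr(n,*p):
    print(n,*[q[:2].round(4) for q in p]); 
    if len(p)==2: d=p[1]-p[0];print('   len',np.hypot(*d[:2]).round(3),'ang',np.degrees(np.arctan2(d[1],d[0])).round(1),'mid',((p[0]+p[1])/2)[:2].round(4))
pr("bar top rackside",B(197,275,.008),B(441,414,.008))
pr("rail ends",B(62,362,.006),B(305,520,.006))
pr("toe front",B(263,277,.004),B(440,371,.004))
pr("heel r",B(547,290,.006))
pr("caps b",B(312,79,.1365),B(463,153,.1365))
pr("caps a",A(497,100,.1365),A(349,170,.1365))
pr("base a: near-toe,heelnear",A(290,332,.006),A(406,432,.006))
pr("heel edge a",A(585,330,.006),A(406,432,.006))
pr("bar scene corner",A(215,322,.008))
pr("back top a",A(533,163,.096),A(348,255,.096))
# depth-based cap/back fits
for n,c in(("s",a),("b",b)):
    P=c[2].reshape(-1,3);m=(abs(P[:,0]-.56)<.12)&(abs(P[:,1]+.16)<.1)
    for lo,hi in((.132,.142),(.092,.1),(.003,.009)):
        q=P[m&(P[:,2]>lo)&(P[:,2]<hi)]
        if len(q)>10:
            r=cv2.minAreaRect(q[:,:2].astype(np.float32)*1000);print(n,lo,len(q),np.round(r[0]),np.round(r[1]),round(r[2],1))
E
```

```text
bar top rackside [ 0.6694 -0.1051] [ 0.4765 -0.0829]
   len 0.194 ang 173.4 mid [ 0.5729 -0.094 ]
rail ends [0.6839 0.0055] [0.4899 0.0321]
   len 0.196 ang 172.2 mid [0.5869 0.0188]
toe front [ 0.6385 -0.1313] [ 0.5004 -0.119 ]
   len 0.139 ang 174.9 mid [ 0.5695 -0.1251]
heel r [ 0.4881 -0.2203]
caps b [ 0.6253 -0.1638] [ 0.5119 -0.1513]
   len 0.114 ang 173.7 mid [ 0.5686 -0.1576]
caps a [ 0.6192 -0.16  ] [ 0.5082 -0.149 ]
   len 0.112 ang 174.4 mid [ 0.5637 -0.1545]
base a: near-toe,heelnear [ 0.4996 -0.1203] [ 0.4872 -0.2233]
   len 0.104 ang -96.9 mid [ 0.4934 -0.1718]
heel edge a [ 0.6294 -0.2354] [ 0.4872 -0.2233]
   len 0.143 ang 175.1 mid [ 0.5583 -0.2293]
bar scene corner [ 0.4717 -0.0862]
back top a [ 0.6331 -0.1805] [ 0.4922 -0.1667]
   len 0.142 ang 174.4 mid [ 0.5626 -0.1736]
s 0.132 93 [ 565. -154.] [ 20. 129.] 84.9
s 0.092 186 [ 564. -155.] [ 46. 141.] 85.2
s 0.003 496 [ 557. -155.] [228. 190.] 0.6
b 0.132 151 [ 568. -151.] [ 21. 132.] 83.8
b 0.092 260 [ 567. -151.] [ 47. 140.] 86.1
b 0.003 752 [ 561. -159.] [237. 198.] 0.9
```

Call:
send_rows:
  deltas:
    - {"dx":-0.254,"dy":-0.113}
    - {"dx":-0.254,"dy":-0.113}
    - {"dx":-0.254,"dy":-0.113}
    - {"dx":-0.254,"dy":-0.113,"az":0.58}
    - {"az":0.58,"dx":0}
    - {"ay":1}
    - {"ay":1}
    - {"ay":1}
    - {"ay":0}
    - {"ay":0}

```text
invalid input
```

Call:
send_rows:
  deltas:
    - {"dx":-0.254,"dy":-0.113,"dz":0,"ax":0,"ay":0,"az":0}
    - {"dx":-0.254,"dy":-0.113,"dz":0,"ax":0,"ay":0,"az":0}
    - {"dx":-0.254,"dy":-0.113,"dz":0,"ax":0,"ay":0,"az":0}
    - {"dx":-0.254,"dy":-0.113,"dz":0,"ax":0,"ay":0,"az":0.58}
    - {"dx":0,"dy":0,"dz":0,"ax":0,"ay":0,"az":0.58}
    - {"dx":0,"dy":0,"dz":0,"ax":0,"ay":1,"az":0}
    - {"dx":0,"dy":0,"dz":0,"ax":0,"ay":1,"az":0}
    - {"dx":0,"dy":0,"dz":0,"ax":0,"ay":1,"az":0}
    - {"dx":0,"dy":0,"dz":0,"ax":0,"ay":0,"az":0}

```text
time_s: 1.32
ee_pos: [0.5583, -0.2062, 0.2212]
ee_rot: [-3.139, -0.313, 1.443]
force: [-0.8, -0.2, -0.7]
finger_gap: 0.0869
grasp_force: 0.0
```

Call:
send_rows:
  deltas:
    - {"dx":0,"dy":0,"dz":0,"ax":0,"ay":1,"az":0}
    - {"dx":0,"dy":0,"dz":0,"ax":0,"ay":1,"az":0}
    - {"dx":0,"dy":0,"dz":0,"ax":0,"ay":1,"az":0}
    - {"dx":-0.11,"dy":0,"dz":0.152,"ax":0,"ay":0,"az":0}
    - {"dx":-0.11,"dy":0,"dz":0.152,"ax":0,"ay":0,"az":0}
    - {"dx":-0.11,"dy":0,"dz":0.152,"ax":0,"ay":0,"az":0}
    - {"dx":-0.11,"dy":0,"dz":0.152,"ax":0,"ay":0,"az":0}
    - {"dx":0,"dy":0,"dz":0,"ax":0,"ay":0,"az":0}

```text
time_s: 2.33
ee_pos: [0.5581, -0.2003, 0.0699]
ee_rot: [-3.134, -0.63, 1.448]
force: [-0.6, 0.5, -0.4]
finger_gap: 0.0872
grasp_force: 0.0
```

```bash
cat >> h.py <<'E'
O=np.array([.573,-.0935]);Y=np.radians(83);D=np.array([np.cos(Y),np.sin(Y)]);N=np.array([-D[1],D[0]])
def rep():
    s=readout.get_state();e=s['ee_pos'];M=R.from_euler('xyz',s['ee_rot']).as_matrix()
    th=np.degrees(np.arctan2(M[:2,2]@D,-M[2,2]));F=s['force']
    print('rest f,lat,z mm',(1000*np.array([(e[:2]-O)@D,(e[:2]-O)@N,e[2]])).round(1),'theta',th.round(1),'yaw',np.degrees(np.arctan2(M[1,0],M[0,0])).round(1),'F f,l,z',np.round([F[:2]@D,F[:2]@N,F[2]],1),'t',round(s['time_s'],2),'j',s['joint_pos'].round(2))
    return s
E
python3 - <<'E'
from h import *
rep();a=cam("scene");b=cam("side");w=cam("wrist")
save("v1",np.hstack([cv2.resize(c[y:y+150,x:x+150],(400,400),interpolation=2) for c,x,y in((a[0],230,120),(b[0],180,80))]))
E
```

```text
rest f,lat,z mm [-107.8    1.8   69.9] theta 36.1 yaw 82.9 F f,l,z [ 0.4  0.6 -0.4] t 2.33 j [ 0.57  0.55  0.07  1.59 -0.58  1.38  0.74]
```

View pics/v1.png

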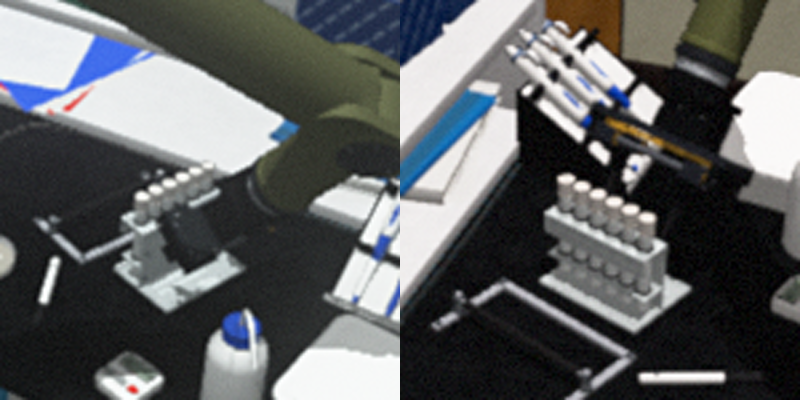

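The left panel shows the fingers behind the back sheet at (180,235), over the ledge. The wash bottle and timer are clear.

Call:
send_rows:
  deltas:
    - {"dx":-0.054,"dy":0,"dz":0.074,"ax":0,"ay":0,"az":0}
    - {"dx":-0.054,"dy":0,"dz":0.074,"ax":0,"ay":0,"az":0}
    - {"dx":-0.054,"dy":0,"dz":0.074,"ax":0,"ay":0,"az":0}
    - {"dx":0,"dy":0,"dz":0,"ax":0,"ay":0,"az":0}
    - {"dx":0,"dy":0,"dz":0,"ax":0,"ay":0,"az":0}

```text
time_s: 3.1
ee_pos: [0.5598, -0.2031, 0.0175]
ee_rot: [-3.142, -0.629, 1.449]
force: [-0.1, -0.2, 0.7]
finger_gap: 0.0871
grasp_force: 0.0
```

```bash
python3 -c "
from h import *
rep()"
```

```text
rest f,lat,z mm [-110.4   -0.2   17.5] theta 36.0 yaw 83.0 F f,l,z [-0.2  0.1  0.7] t 3.1 j [ 0.58  0.62  0.07  1.61 -0.6   1.31  0.79]
```

Call:
send_rows:
  deltas:
    - {"dx":0.024,"dy":0,"dz":0.036,"ax":0,"ay":0,"az":0}
    - {"dx":0.032,"dy":0,"dz":0.0235,"ax":0,"ay":0,"az":0}
    - {"dx":0.032,"dy":0,"dz":0.0235,"ax":0,"ay":0,"az":0}
    - {"dx":0.032,"dy":0,"dz":0.0235,"ax":0,"ay":0,"az":0}
    - {"dx":0.032,"dy":0,"dz":0.0235,"ax":0,"ay":0,"az":0}
    - {"dx":0,"dy":0,"dz":0,"ax":0,"ay":0,"az":0}

```text
time_s: 3.85
ee_pos: [0.5647, -0.1622, 0.0146]
ee_rot: [3.141, -0.629, 1.451]
force: [0.1, -0.1, -0.2]
finger_gap: 0.0871
grasp_force: 0.0
```

```bash
cat > capt.py <<'E'
from h import *
rep()
a=cam("scene");b=cam("side")
for n,c in(("s",a),("b",b)):
    P=c[2].reshape(-1,3);m=(abs(P[:,0]-.56)<.09)&(abs(P[:,1]+.14)<.12)
    q=P[m&(P[:,2]>.131)&(P[:,2]<.145)]; q=q[(c[0].reshape(-1,3)[m&(P[:,2]>.131)&(P[:,2]<.145)].min(1)>110)]
    if len(q)>10:
        r=cv2.minAreaRect(q[:,:2].astype(np.float32)*1000);p=np.array(r[0])/1000-O;print(n,len(q),'caps f,lat',(p@D*1000).round(1),(p@N*1000).round(1),np.round(r[1]),round(r[2],1))
E
python3 capt.py
```

```text
rest f,lat,z mm [-69.2  -0.2  14.6] theta 36.0 yaw 83.1 F f,l,z [-0.1 -0.1 -0.2] t 3.85 j [ 0.54  0.59  0.05  1.67 -0.61  1.26  0.76]
s 103 caps f,lat -41.4 -0.1 [ 22. 130.] 83.9
b 167 caps f,lat -56.1 -15.5 [ 99. 137.] 33.0
```

Call:
send_rows:
  deltas:
    - {"dx":0.0105,"dy":0,"dz":0.0075,"ax":0,"ay":0,"az":0}
    - {"dx":0.0105,"dy":0,"dz":0.0075,"ax":0,"ay":0,"az":0}
    - {"dx":0.0105,"dy":0,"dz":0.0075,"ax":0,"ay":0,"az":0}
    - {"dx":0,"dy":0,"dz":0,"ax":0,"ay":0,"az":0}

```text
time_s: 4.45
ee_pos: [0.5654, -0.1555, 0.0143]
ee_rot: [3.142, -0.628, 1.45]
force: [-0.1, -0.3, -0.3]
finger_gap: 0.0868
grasp_force: 0.5
```

```bash
python3 capt.py
```

```text
rest f,lat,z mm [-62.4  -0.1  14.3] theta 36.0 yaw 83.1 F f,l,z [-0.3  0.  -0.3] t 4.45 j [ 0.53  0.58  0.04  1.68 -0.62  1.25  0.76]
s 105 caps f,lat -35.3 1.9 [ 20. 127.] 82.7
b 170 caps f,lat -48.7 -14.7 [102. 134.] 33.2
```

Call:
send_rows:
  deltas:
    - {"dx":0.006,"dy":0,"dz":0.0045,"ax":0,"ay":0,"az":0}
    - {"dx":0.006,"dy":0,"dz":0.0045,"ax":0,"ay":0,"az":0}
    - {"dx":0,"dy":0,"dz":0,"ax":0,"ay":0,"az":0}

```text
time_s: 4.92
ee_pos: [0.5656, -0.1533, 0.0143]
ee_rot: [-3.142, -0.628, 1.449]
force: [-1.3, -2.8, -0.0]
finger_gap: 0.0866
grasp_force: 1.3
```

```bash
python3 capt.py
```

```text
rest f,lat,z mm [-60.3   0.   14.3] theta 36.0 yaw 83.0 F f,l,z [-3.   0.9 -0. ] t 4.92 j [ 0.53  0.58  0.04  1.68 -0.62  1.25  0.76]
s 103 caps f,lat -33.3 1.9 [ 20. 128.] 83.5
b 162 caps f,lat -46.0 -14.3 [ 99. 134.] 33.2
```

Call:
send_rows:
  deltas:
    - {"dx":-0.004,"dy":0,"dz":0.0055,"ax":0,"ay":0,"az":0}
    - {"dx":-0.003,"dy":0,"dz":0.0045,"ax":0,"ay":0,"az":0}
    - {"dx":0,"dy":0,"dz":0,"ax":0,"ay":0,"az":0}

```text
time_s: 5.4
ee_pos: [0.5661, -0.1532, 0.0123]
ee_rot: [3.141, -0.628, 1.449]
force: [-0.9, -3.6, 2.1]
finger_gap: 0.087
grasp_force: 2.6
```

```bash
python3 capt.py
```

```text
rest f,lat,z mm [-60.1  -0.5  12.3] theta 36.0 yaw 83.0 F f,l,z [-3.7  0.4  2.1] t 5.4 j [ 0.53  0.59  0.04  1.68 -0.62  1.25  0.76]
s 102 caps f,lat -33.5 -1.1 [ 21. 127.] 82.1
b 165 caps f,lat -44.7 -13.0 [ 99. 131.] 33.2
```

Call:
send_rows:
  deltas:
    - {"dx":0.0102,"dy":0,"dz":-0.0106,"ax":0,"ay":-0.5,"az":0}
    - {"dx":0.0102,"dy":0,"dz":-0.0106,"ax":0,"ay":-0.5,"az":0}
    - {"dx":0.0102,"dy":0,"dz":-0.0106,"ax":0,"ay":-0.5,"az":0}
    - {"dx":0.0102,"dy":0,"dz":-0.0106,"ax":0,"ay":-0.5,"az":0}
    - {"dx":0,"dy":0,"dz":0,"ax":0,"ay":0,"az":0}

```text
time_s: 6.12
ee_pos: [0.566, -0.15, 0.0241]
ee_rot: [3.14, -0.415, 1.452]
force: [-0.7, -4.0, 0.6]
finger_gap: 0.0869
grasp_force: 3.3
```

```bash
cat > tip.py <<'E'
from h import *
s=rep();e=s['ee_pos'];M=R.from_euler('xyz',s['ee_rot']).as_matrix()
th=np.arctan2(M[:2,2]@D,-M[2,2]);p=np.radians(36)-th
T=np.array([-4.5,4.]);c=np.cos(p);sn=np.sin(p)
w=T+np.array([[c,sn],[-sn,c]])@np.array([-55.7,8.0])
print('nominal phi',np.degrees(p).round(1),'want f,z',w.round(1))
# rack tilt from cap/top points: side+scene clouds, white-ish points in lateral band
for n in("scene","side"):
    c=cam(n);P=c[2].reshape(-1,3);q=np.stack([(P[:,:2]-O)@D,(P[:,:2]-O)@N,P[:,2]],1)*1000
    col=c[0].reshape(-1,3).astype(int)
    m=(abs(q[:,1])<75)&(q[:,2]>45)&(q[:,2]<150)&(q[:,0]>-60)&(q[:,0]<160)&(col.min(1)>125)
    r=q[m][:,[0,2]]-T;rad=np.hypot(*r.T);k=rad>np.percentile(rad,90) if len(r) else []
    if len(r)>30: 
        t=r[k].mean(0);print(n,m.sum(),'max rad',rad.max().round(1),'cap pt',t.round(1),'phi~',np.degrees(np.arctan2(t[0],t[1])+np.arctan2(27,130)).round(1))
    save("t_%s_%d"%(n,s['time_s']*100),c[0])
E
python3 tip.py
```

```text
rest f,lat,z mm [-56.9   0.   24.1] theta 23.8 yaw 83.2 F f,l,z [-4.   0.2  0.6] t 6.12 j [ 0.39  0.47  0.08  1.74 -0.47  1.13  0.59]
nominal phi 12.2 want f,z [-57.2  23.6]
scene 323 max rad 139.3 cap pt [ -3.5 136.1] phi~ 10.3
side 381 max rad 141.4 cap pt [  1.6 138.4] phi~ 12.4
```

Call:
send_rows:
  deltas:
    - {"dx":0.0102,"dy":0,"dz":-0.0106,"ax":0,"ay":-0.5,"az":0}
    - {"dx":0.0102,"dy":0,"dz":-0.0106,"ax":0,"ay":-0.5,"az":0}
    - {"dx":0.0102,"dy":0,"dz":-0.0106,"ax":0,"ay":-0.5,"az":0}
    - {"dx":0.0102,"dy":0,"dz":-0.0106,"ax":0,"ay":-0.5,"az":0}
    - {"dx":0,"dy":0,"dz":0,"ax":0,"ay":0,"az":0}

```text
time_s: 6.85
ee_pos: [0.5665, -0.145, 0.0351]
ee_rot: [3.141, -0.207, 1.452]
force: [-2.6, -4.6, 2.8]
finger_gap: 0.087
grasp_force: 2.7
```

```bash
python3 tip.py
```

```text
rest f,lat,z mm [-51.9   0.2  35.1] theta 11.9 yaw 83.2 F f,l,z [-4.9  2.   2.8] t 6.85 j [ 0.23  0.38  0.12  1.79 -0.29  1.04  0.38]
nominal phi 24.1 want f,z [-52.1  34.1]
scene 191 max rad 138.1 cap pt [ 20.3 134.1] phi~ 20.4
side 366 max rad 140.8 cap pt [ 23.7 136.8] phi~ 21.6
```

Call:
send_rows:
  deltas:
    - {"dx":0.006,"dy":0,"dz":-0.006,"ax":0,"ay":-0.333,"az":0}
    - {"dx":0.006,"dy":0,"dz":-0.006,"ax":0,"ay":-0.333,"az":0}
    - {"dx":0.006,"dy":0,"dz":-0.006,"ax":0,"ay":-0.333,"az":0}
    - {"dx":0.0068,"dy":0,"dz":-0.007,"ax":0,"ay":-0.333,"az":0}
    - {"dx":0.0068,"dy":0,"dz":-0.007,"ax":0,"ay":-0.333,"az":0}
    - {"dx":0.0068,"dy":0,"dz":-0.007,"ax":0,"ay":-0.333,"az":0}
    - {"dx":0,"dy":0,"dz":0,"ax":0,"ay":0,"az":0}

```text
time_s: 7.82
ee_pos: [0.5675, -0.1382, 0.0437]
ee_rot: [3.141, 0.001, 1.451]
force: [-0.8, -4.0, 5.2]
finger_gap: 0.0871
grasp_force: 2.9
```

```bash
python3 tip.py
```

```text
rest f,lat,z mm [-45.   -0.   43.7] theta -0.1 yaw 83.2 F f,l,z [-4.1  0.3  5.2] t 7.83 j [ 0.06  0.33  0.15  1.82 -0.06  0.99  0.12]
nominal phi 36.1 want f,z [-44.8  43.3]
scene 112 max rad 137.1 cap pt [ 44.3 127.1] phi~ 31.0
side 428 max rad 140.3 cap pt [ 53.1 128.3] phi~ 34.2
```

Call:
send_rows:
  deltas:
    - {"dx":0.0068,"dy":0,"dz":-0.0071,"ax":0,"ay":-0.333,"az":0}
    - {"dx":0.0068,"dy":0,"dz":-0.0071,"ax":0,"ay":-0.333,"az":0}
    - {"dx":0.0068,"dy":0,"dz":-0.0071,"ax":0,"ay":-0.333,"az":0}
    - {"dx":0.0068,"dy":0,"dz":-0.0071,"ax":0,"ay":-0.333,"az":0}
    - {"dx":0.0068,"dy":0,"dz":-0.0071,"ax":0,"ay":-0.333,"az":0}
    - {"dx":0.0068,"dy":0,"dz":-0.0071,"ax":0,"ay":-0.333,"az":0}
    - {"dx":0.0068,"dy":0,"dz":-0.0071,"ax":0,"ay":-0.333,"az":0}
    - {"dx":0,"dy":0,"dz":0,"ax":0,"ay":0,"az":0}

```text
time_s: 8.93
ee_pos: [0.5692, -0.1265, 0.0527]
ee_rot: [3.141, 0.244, 1.452]
force: [-0.8, -1.1, 6.7]
finger_gap: 0.087
grasp_force: 3.1
```

```bash
python3 tip.py
```

```text
rest f,lat,z mm [-33.2  -0.3  52.7] theta -14.0 yaw 83.2 F f,l,z [-1.1  0.6  6.7] t 8.93 j [-0.14  0.33  0.18  1.83  0.22  1.02 -0.2 ]
nominal phi 50.0 want f,z [-34.2  51.8]
scene 57 max rad 135.0 cap pt [ 56.8 111.1] phi~ 38.8
side 468 max rad 141.6 cap pt [ 82.7 110.7] phi~ 48.5
```

Call:
send_rows:
  deltas:
    - {"dx":0.0068,"dy":0,"dz":-0.0071,"ax":0,"ay":-0.333,"az":0}
    - {"dx":0.0068,"dy":0,"dz":-0.0071,"ax":0,"ay":-0.333,"az":0}
    - {"dx":0.0068,"dy":0,"dz":-0.0071,"ax":0,"ay":-0.333,"az":0}
    - {"dx":0.0068,"dy":0,"dz":-0.0071,"ax":0,"ay":-0.333,"az":0}
    - {"dx":0.0068,"dy":0,"dz":-0.0071,"ax":0,"ay":-0.333,"az":0}
    - {"dx":0.0068,"dy":0,"dz":-0.0071,"ax":0,"ay":-0.333,"az":0}
    - {"dx":0.0068,"dy":0,"dz":-0.0071,"ax":0,"ay":-0.333,"az":0}
    - {"dx":0,"dy":0,"dz":0,"ax":0,"ay":0,"az":0}

```text
time_s: 10.02
ee_pos: [0.5707, -0.1139, 0.0583]
ee_rot: [3.142, 0.488, 1.452]
force: [-0.7, 0.5, 5.8]
finger_gap: 0.0869
grasp_force: 4.1
```

```bash
python3 tip.py; ls pics
```

```text
rest f,lat,z mm [-20.5  -0.2  58.3] theta -28.0 yaw 83.2 F f,l,z [0.4 0.8 5.8] t 10.03 j [-0.32  0.39  0.21  1.81  0.44  1.11 -0.47]
nominal phi 64.0 want f,z [-21.7  57.6]
scene 209 max rad 153.1 cap pt [ 42.  104.5] phi~ 33.6
side 367 max rad 138.8 cap pt [97.2 87.1] phi~ 59.9
cropb.png
crops.png
scene.png
side.png
t_scene_1002.png
t_scene_612.png
t_scene_685.png
t_scene_782.png
t_scene_892.png
t_side_1002.png
t_side_612.png
t_side_685.png
t_side_782.png
t_side_892.png
v1.png
```

```bash
python3 -c "
import cv2,numpy as np
a=cv2.imread('pics/t_side_1002.png')[100:250,150:350];b=cv2.imread('pics/t_scene_1002.png')[120:270,190:390]
cv2.imwrite('pics/v2.png',np.hstack([cv2.resize(i,(400,300),interpolation=2) for i in(a,b)]))"
```

```text
(no output)
```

View pics/v2.png

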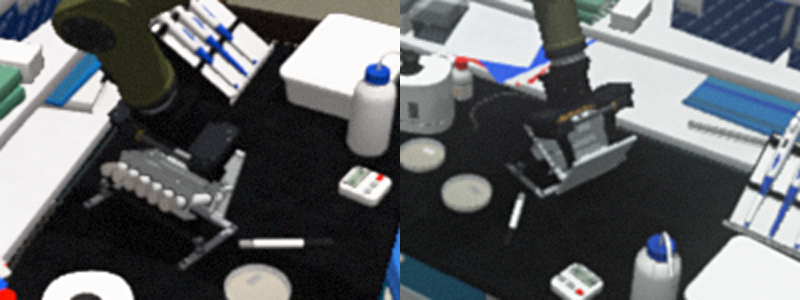

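The left panel shows the rack about 60° over with its toe at the bar and the fingers in the corner. The caps row is at (150,190), and nothing else has been touched.

Call:
send_rows:
  deltas:
    - {"dx":0.0068,"dy":0,"dz":-0.0071,"ax":0,"ay":-0.333,"az":0}
    - {"dx":0.0068,"dy":0,"dz":-0.0071,"ax":0,"ay":-0.333,"az":0}
    - {"dx":0.0068,"dy":0,"dz":-0.0071,"ax":0,"ay":-0.333,"az":0}
    - {"dx":0.0068,"dy":0,"dz":-0.0071,"ax":0,"ay":-0.333,"az":0}
    - {"dx":0.0068,"dy":0,"dz":-0.0071,"ax":0,"ay":-0.333,"az":0}
    - {"dx":0,"dy":0,"dz":0,"ax":0,"ay":0,"az":0}

```text
time_s: 10.88
ee_pos: [0.5719, -0.1044, 0.0603]
ee_rot: [-3.141, 0.665, 1.453]
force: [-0.1, 1.7, 5.5]
finger_gap: 0.0869
grasp_force: 4.4
```

```bash
python3 tip.py
```

```text
rest f,lat,z mm [-11.   -0.2  60.3] theta -38.1 yaw 83.2 F f,l,z [1.7 0.3 5.5] t 10.88 j [-0.42  0.47  0.22  1.79  0.57  1.2  -0.62]
nominal phi 74.1 want f,z [-12.1  59.8]
scene 240 max rad 152.5 cap pt [88.3 69.8] phi~ 63.4
side 447 max rad 138.8 cap pt [110.1  69.1] phi~ 69.6
```

Call:
send_rows:
  deltas:
    - {"dx":0.0068,"dy":0,"dz":-0.0071,"ax":0,"ay":-0.333,"az":0}
    - {"dx":0.0068,"dy":0,"dz":-0.0071,"ax":0,"ay":-0.333,"az":0}
    - {"dx":0,"dy":0,"dz":0,"ax":0,"ay":0,"az":0}

```text
time_s: 11.35
ee_pos: [0.5723, -0.1014, 0.0606]
ee_rot: [-3.141, 0.736, 1.453]
force: [0.6, 2.2, 6.7]
finger_gap: 0.087
grasp_force: 4.4
```

```bash
python3 tip.py
```

```text
rest f,lat,z mm [-8.  -0.2 60.6] theta -42.2 yaw 83.2 F f,l,z [ 2.3 -0.3  6.7] t 11.35 j [-0.46  0.5   0.23  1.77  0.61  1.24 -0.67]
nominal phi 78.2 want f,z [-8.1 60.2]
scene 268 max rad 136.0 cap pt [95.2 63. ] phi~ 68.2
side 546 max rad 148.8 cap pt [104.4  75.6] phi~ 65.8
```

Call:
send_rows:
  deltas:
    - {"dx":0.002,"dy":0,"dz":-0.005,"ax":0,"ay":0,"az":0}
    - {"dx":0.002,"dy":0,"dz":-0.005,"ax":0,"ay":0,"az":0}
    - {"dx":0,"dy":0,"dz":0,"ax":0,"ay":0,"az":0}

```text
time_s: 11.82
ee_pos: [0.5718, -0.1009, 0.0611]
ee_rot: [-3.141, 0.733, 1.45]
force: [0.6, -0.0, 1.9]
finger_gap: 0.0868
grasp_force: 1.1
```

```bash
python3 tip.py
```

```text
rest f,lat,z mm [-7.5  0.3 61.1] theta -42.0 yaw 83.1 F f,l,z [ 0.  -0.6  1.9] t 11.82 j [-0.46  0.5   0.23  1.77  0.6   1.24 -0.67]
nominal phi 78.0 want f,z [-8.3 60.1]
scene 274 max rad 141.2 cap pt [97.7 62.2] phi~ 69.2
side 543 max rad 149.0 cap pt [104.   75.4] phi~ 65.8
```

Call:
send_rows:
  deltas:
    - {"dx":0.001,"dy":0,"dz":-0.005,"ax":0,"ay":0,"az":0}
    - {"dx":0.001,"dy":0,"dz":-0.005,"ax":0,"ay":0,"az":0}
    - {"dx":0,"dy":0,"dz":0,"ax":0,"ay":0,"az":0}

```text
time_s: 12.3
ee_pos: [0.5721, -0.0989, 0.0624]
ee_rot: [-3.141, 0.732, 1.45]
force: [0.2, -0.0, -0.5]
finger_gap: 0.0872
grasp_force: 0.0
```

```bash
python3 tip.py
```

```text
rest f,lat,z mm [-5.4  0.2 62.4] theta -41.9 yaw 83.1 F f,l,z [ 0.  -0.2 -0.5] t 12.3 j [-0.46  0.5   0.23  1.77  0.6   1.25 -0.67]
nominal phi 77.9 want f,z [-8.3 60.1]
scene 286 max rad 151.9 cap pt [90.7 70.1] phi~ 64.0
side 567 max rad 147.6 cap pt [117.4  63.4] phi~ 73.4
```

No contact force remains, so the rack is lying on the rod. I'll withdraw along the tool axis.

Call:
send_rows:
  deltas:
    - {"dx":0,"dy":0,"dz":-0.03,"ax":0,"ay":0,"az":0}
    - {"dx":0,"dy":0,"dz":-0.06,"ax":0,"ay":0,"az":0}
    - {"dx":0,"dy":0,"dz":-0.12,"ax":0,"ay":0,"az":0}
    - {"dx":0,"dy":0,"dz":-0.2,"ax":0,"ay":0,"az":0}
    - {"dx":0,"dy":0,"dz":-0.25,"ax":0,"ay":0,"az":0}
    - {"dx":0,"dy":0,"dz":0,"ax":0,"ay":0,"az":0}
    - {"dx":0,"dy":0,"dz":0,"ax":0,"ay":0,"az":0}

```text
time_s: 13.28
ee_pos: [0.5828, -0.0119, 0.1609]
ee_rot: [-3.141, 0.732, 1.449]
force: [-0.8, 0.4, -0.4]
finger_gap: 0.0872
grasp_force: 0.0
```

```bash
python3 - <<'E'
from h import *
rep();I=[]
T=np.array([-4,4.])
for n,x,y in(("side",150,100),("scene",190,120)):
    c=cam(n);I.append(cv2.resize(c[0][y:y+150,x:x+200],(400,300),interpolation=2))
    P=c[2].reshape(-1,3);q=np.stack([(P[:,:2]-O)@D,(P[:,:2]-O)@N,P[:,2]],1)*1000
    # back sheet rear face (after tip, faces up): between ledge and top, band; robust line fit
    m=(abs(q[:,1])<55)&(q[:,0]>0)&(q[:,0]<85)&(q[:,2]>40)&(q[:,2]<80);r=q[m]
    if len(r)>30:
        l=cv2.fitLine(r[:,[0,2]].astype(np.float32),cv2.DIST_HUBER,0,.01,.01).ravel();print(n,len(r),'sheet slope phi',(90-np.degrees(np.arctan(l[1]/l[0]))).round(1),r.mean(0).round(1))
    m=(q[:,0]>-30)&(q[:,0]<10)&(q[:,2]>15)&(q[:,2]<110)&(abs(q[:,1])<90);r=q[m];print(n,len(r),'ledge lat range',np.percentile(r[:,1],[2,98]).round(1),'f by z',[r[(r[:,2]>z)&(r[:,2]<z+15),0].mean().round(1) for z in(15,40,65,85)])
save("v3",np.hstack(I))
E
```

```text
rest f,lat,z mm [ 82.2   0.2 160.9] theta -42.0 yaw 83.0 F f,l,z [ 0.3  0.9 -0.4] t 13.28 j [-0.55  0.44  0.19  1.62  0.55  1.49 -0.65]
side 675 sheet slope phi 81.3 [50.7  3.  62.7]
side 749 ledge lat range [-42.3  67. ] f by z [np.float64(-6.4), np.float64(-8.3), np.float64(-16.8), np.float64(-20.7)]
scene 335 sheet slope phi 77.8 [46.4  3.3 62.5]
scene 505 ledge lat range [-67.2  68.7] f by z [np.float64(-11.4), np.float64(-13.8), np.float64(-21.7), np.float64(-25.6)]
```

View pics/v3.png

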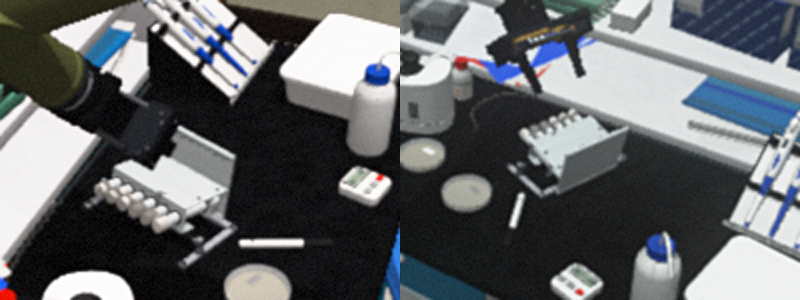

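Both panels show the rack lying at about 78° on the rod: tubes at (140,205), ledge up, toe at the stop bar. The gripper is clear and the bystanders have not moved.

```bash
python3 -c "
from h import *
print(ticket.job_done())"
```

```text
the job is handed in; nothing more can be done
None
```

I pushed the rack square against the stop bar, tipped it over its toe under control and left it lying on its own on the cross rod at about 78°, then handed the job in at about 13 s robot time; the hand-in gave no verdict.

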